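# Seat the scribing template over the jig pin

### The job

Pick up the aluminium scribing template by its wooden grip and rest it on top of the jig's steel pin, its hole-side edge close along the fence and its hole off to one side of the pin; then, pressing only lightly, slide it along the fence until the hole drops over the pin and the template lies flat on the board. Let go of it there, and leave everything else on the bench undisturbed.

Things in the scene. Friction and masses are not known exactly. Their poses are not given: they have to be found in the camera images.
- template: Loose aluminium scribing template, about 0.4 kg: flat plate 130 (x) x 160 (y) x 6 mm, lying on the bench. Origin: centre of its underside; z up, +x towards the long edge nearest the hole, which goes along the fence. Hole at x = +40, y = 0 mm. Four black engraved marks on top are only marks. A dark wooden grip block stands on top, centred at x = -5, y = 0.
- template_grip (a point): Centre of the template's wooden grip, a block 24 (x) x 60 (y) x 34 mm high; this point is 17 mm above the plate's top and 23 mm above its underside. Axes as the template's.
- template_hole (a point): Centre of the template's round through hole, 18 mm across, at the plate's underside, 25 mm from the edge that goes along the fence. Axes as the template's.
- jig: Fixed plywood jig board, 200 (x) x 280 (y) mm, its top 30 mm above the bench; origin: centre of its underside. Along its +x edge an aluminium fence, parallel to y, stands 24 mm above the board, inner face at x = +80.5 mm. A track flush in the board runs parallel to y at x = +55 mm with a steel pin clamped in it. The seated template's underside lies on the board.
- track_mid (a point): Middle of the track, at the board's top. Axes as the jig's: +x to the fence, y along the track. The rigid pin, 16 mm across and 14 mm high above the board, top rim bevelled 1.8 mm, stands on the track line 25.5 mm from the fence face, but where along it is not measured: its axis is anywhere within 22 mm of this point, either way along y.
Not all that is in view belongs to the job. Leave any green look-alike of the template alone.

How it is judged:
On the way:
1. the template rests, level, on top of the pin beside the fence, its hole not yet on the pin (z of template_hole in the frame of track_mid between 0.009 and 0.019 m and x of template_hole in the frame of track_mid between -0.01 and 0.01 m and y of template_hole in the frame of track_mid between -0.09 and 0.09 m and angle between template's own z axis and vertical below 0.15 rad and contact force between template and jig above 0.5 N), for 0.3 s.
At the end, for the whole second after the job is handed in: The template lies still and flat on the jig board (underside within 3 mm of the board, tilt under 0.03 rad), its hole over the pin (within 5 mm of the track line across it, within 27 mm of the track's middle along it) and its edge along the fence (0.08 rad), released (z of template_hole in the frame of track_mid between -0.003 and 0.003 m and x of template_hole in the frame of track_mid between -0.005 and 0.005 m and y of template_hole in the frame of track_mid between -0.027 and 0.027 m and angle between template's own z axis and vertical below 0.03 rad and angle between the x axis of template and the x axis of jig, either way round below 0.08 rad and linear speed of template below 0.01 m/s); the robot touches nothing.
It fails at once if the template is pressed or knocked hard against the pin (over 40 N) or the fence (over 50 N) (contact force between template and pin above 40 N or contact force between template and jig_c1 above 50 N).
It fails at once if a bystander on the bench (brick, brush, jar, pencil, screwdriver, weight) is moved more than 15 mm (distance of any of pencil, brick_a, brick_b, brush, jar, driver, weight from where it was at the start of the episode above 0.015 m).
It also fails if it takes over 72 s, if anything falls off the work surface, if the arm or the gripper's body presses on something with over 40 N, if the wrist force passes 120 N, or if a joint passes its speed limit or range.

### The arm

A 6-joint arm with a two-finger parallel gripper is mounted at the origin on the work surface. World frame = base frame: x ahead of the robot, y to its left, z up, the work surface at z = 0. Lengths are in m, angles in rad, forces in N, time in s.
With the tool pointing down it reaches from about 0.425 to 0.95 m from the base axis. Payload 3.5 kg.
Tool frame: the origin (TCP) lies at the very end of the fingers, on their centre line; the grasp point (between the pads) lies 19 mm behind it; z points along the fingers, y is the direction in which the jaws open and shut (so a half turn about z gives the same grasp; the last joint's range is limited). The gripper opens to 85 mm and grips with 20 to 120 N. Pads are 22 mm wide; open, the fingers measure 114 mm over their backs; the gripper's body (76 mm by 85 mm) begins 54 mm behind the grasp point. The pads swing forward as they close: fully open they stand 13 mm farther back than shut.
Start: joints at [-1.339, 0.286, 1.577, -0, 1.279, -0.15], TCP at [0.252, -0.626, 0.196] pointing down, gripper open.
Joint ranges: [-2.77, 2.77], [-0.9, 2.22], [0.21, 2.48], [-1.53, 4.67], [0.24, 2.81], [-2.84, 2.84]. Speed limits (rad/s): [2.79, 2.79, 3.14, 3.14, 3.14, 3.14].

### API

Orientations are given as a unit quaternion [x, y, z, w].
In Python, from plant import ctrl, eyes, ticket gives the robot as it stands.
- The arm moves only by the tool send_rows, never from a script. Its arguments are lists of equal length, an entry for each row: "translation": the shift along the tool's x, y, z in units of 30 mm (1.0 is 30 mm), a list of three; "rotation": the turn, a rotation vector about the tool's x, y, z in units of 5 degrees (1.0 is 5 degrees), a list of three; "grip": the finger opening in mm, from 0 to 85.4. A call has 1 to 5 rows; each row shifts and turns the commanded pose from where the row before left it, along the tool's axes as they then stand; what a row does not reach is not made up. A row lasts 1/8 s, in which the tool goes at most 62.5 mm and 10.7 degrees, less where a joint would pass 70% of its speed; a pose out of reach is approached as far as the arm can. A call is refused whole if a number of a shift passes 1 or a number of a turn 1, either way. A call with a gripper value outside its range is refused whole. The fingers move at their own pace and stop on an object; "squeeze" is the grip in N (left out, the last holds). Time passes only in rows, so rows that do not move let the fingers close. It gives the time, the measured TCP pose, the force and the opening at its end, in the units of the state.
- ctrl.get_state(): the state, without advancing time (a new reading comes with each control period).
- eyes.read_camera(name): name is "scene" or "side" or "wrist"; returns a dict with "image" (480x640x3 uint8, blue, green, red), "mtx" (3x3 intrinsics, pixels), "xyz" and "orientation" of the camera in the world; the wrist camera has in their place "hand_eye" (4x4, takes a point from camera to tool coordinates, whose origin is the TCP and whose axes are the flange's). Camera axes: x right, y down, z forward; pixel columns grow to the right and rows downward; lengths in m; the calibration is good to about 2 mm. A picture is of the moment at which its call begins: read the wrist's pose just before it. There is no depth.
- ticket.sign_off(): hands the job in, once; it reports no verdict.
The state is a dict: "time": time; "qpos": joint angles; "dq": joint speeds; "joint_efforts": joint torques, N m; "eef_pos": TCP position; "tcp_rot": TCP orientation; "contact_force": force on the tool from outside, world axes, zero at the start; "wrist_torque": the same for the moment, N m; "opening": opening from 0.0 (shut) to 1.0 (fully open).
Only numpy, scipy, OpenCV 4.12 (cv2) and the standard library are available. Lean on these libraries where they do the work, as an engineer would, in place of code of your own. Each camera call takes 0.05 s, during which the arm holds its last target. There are 200 camera calls.

## Working session

There is one attempt and no reset: what is moved stays moved. The work goes in short steps, Python scripts to look and compute and a tool call to move; the robot and the scene stay as the last step left them, time stands still between calls to the robot, and variables do not carry over. Pictures are saved under pics/ and viewed, about 8 in all and at most 12, crops included, and the job is handed in when it is done.

Besides the shell and the picture viewer there is one more tool, called after ">>>" as name(argument=value, ...), one argument or row to a line, values as JSON. send_rows: Moves the arm, as the interface text tells. Its arguments: {"type":"object","properties":{"translation":{"type":"array"},"rotation":{"type":"array"},"grip":{"type":"array"},"squeeze":{"type":"number"}},"required":["translation","rotation","grip"]}

```bash
mkdir -p pics
cat > h.py <<'E'
import numpy as np, cv2
from scipy.spatial.transform import Rotation as R
from plant import ctrl, eyes, ticket
def snap(n,f):
    s=ctrl.get_state(); c=eyes.read_camera(n); cv2.imwrite('pics/'+f+'.png',c['image'])
    if 'xyz' in c: T=np.eye(4); T[:3,:3]=R.from_quat(c['orientation']).as_matrix(); T[:3,3]=c['xyz']
    else:
        E=np.eye(4); E[:3,:3]=R.from_quat(s['tcp_rot']).as_matrix(); E[:3,3]=s['eef_pos']; T=E@c['hand_eye']
    np.savez('pics/'+f+'.npz',K=c['mtx'],T=T); return c['image']
def back(f,uv,z):
    d=np.load('pics/'+f+'.npz'); K,T=d['K'],d['T']; out=[]
    for u,v in uv:
        r=T[:3,:3]@np.linalg.solve(K,[u,v,1]); out.append(T[:3,3]+r*(z-T[2,3])/r[2])
    return np.array(out)
def proj(f,P):
    d=np.load('pics/'+f+'.npz'); K,T=d['K'],d['T']; p=(np.atleast_2d(P)-T[:3,3])@T[:3,:3]@K.T
    return p[:,:2]/p[:,2:]
E
python3 - <<'E'
from h import *
snap('scene','scene0');snap('side','side0');snap('wrist','wrist0')
s=ctrl.get_state();print(s)
for f in('scene0','side0'):print(np.load(f'pics/{f}.npz')['T'].round(3))
E
```

```text
{'time': 0.15, 'qpos': array([-1.33901603e+00,  2.86976638e-01,  1.57782849e+00, -1.08948992e-05,
        1.27860529e+00, -1.49975532e-01]), 'dq': array([ 0.00013922, -0.00165456, -0.00311877,  0.00036352, -0.0003599 ,
       -0.00064122]), 'joint_efforts': array([-8.59231091e-05, -4.06608474e+01, -2.93137532e+01, -1.48360818e-04,
        3.98888966e-03, -5.34038787e-07]), 'eef_pos': array([ 0.25137913, -0.62583083,  0.19506197]), 'tcp_rot': array([ 9.81837350e-01,  1.89722407e-01, -4.23757433e-05, -9.07906083e-04]), 'contact_force': array([ 0.09687457,  0.20710676, -1.4512212 ]), 'wrist_torque': array([0.00480103, 0.0026751 , 0.04165313]), 'opening': 0.9999723057279938}
[[-0.683  0.506 -0.526  0.978]
 [ 0.73   0.47  -0.496  0.565]
 [-0.004 -0.723 -0.69   0.76 ]
 [ 0.     0.     0.     1.   ]]
[[ 0.977 -0.161  0.143  0.357]
 [-0.215 -0.76   0.614 -0.432]
 [ 0.01  -0.63  -0.777  0.636]
 [ 0.     0.     0.     1.   ]]
```

View pics/scene0.png

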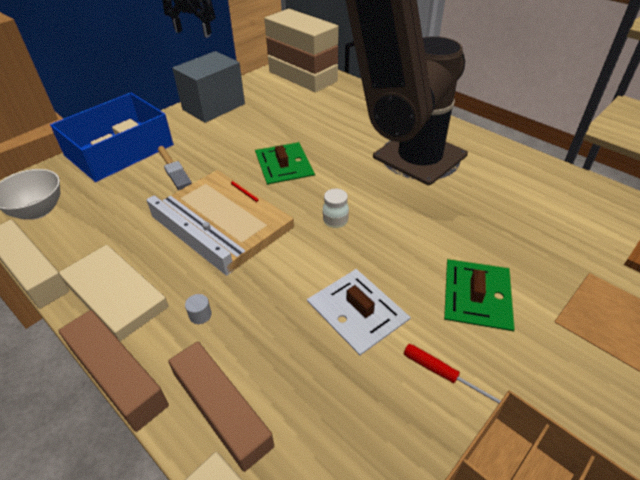

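View pics/side0.png

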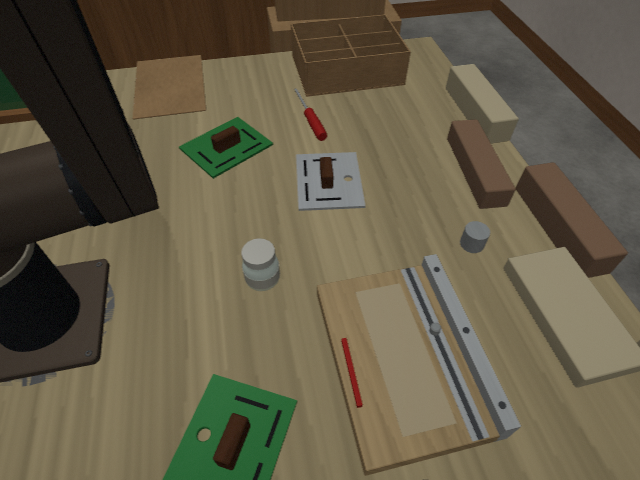

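Candidates for the template: silver plate at scene (358,310) / side (330,180), and green plates at scene (284,162), (479,293). Only the silver plate is bare aluminium; the green ones are look-alikes. The jig is at scene (220,220) / side (415,360), with a pin on the track at scene (207,226) / side (435,327). I'll use an enlarged crop to confirm and measure.

Run:
```python
import cv2,numpy as np
a=cv2.imread('pics/side0.png')
t=cv2.resize(a[140:220,280:380],None,fx=4,fy=4,interpolation=cv2.INTER_CUBIC)   #400x320
b=cv2.imread('pics/scene0.png')
u=cv2.resize(b[262:357,300:415],None,fx=3.4,fy=3.4,interpolation=cv2.INTER_CUBIC)
print(u.shape)
o=np.zeros((330,800,3),np.uint8); o[:320,:400]=t; u=u[:330,:395];o[:u.shape[0],405:405+u.shape[1]]=u
cv2.imwrite('pics/c1.png',o)
j=cv2.resize(a[245:475,305:525],None,fx=2.6,fy=2.6,interpolation=cv2.INTER_CUBIC)
cv2.imwrite('pics/c2.png',j);print(j.shape)
```

```text
(323, 391, 3)
(598, 572, 3)
```

View pics/c1.png

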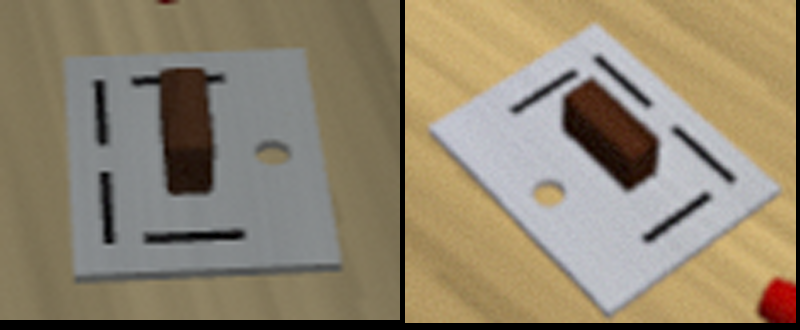

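View pics/c2.png

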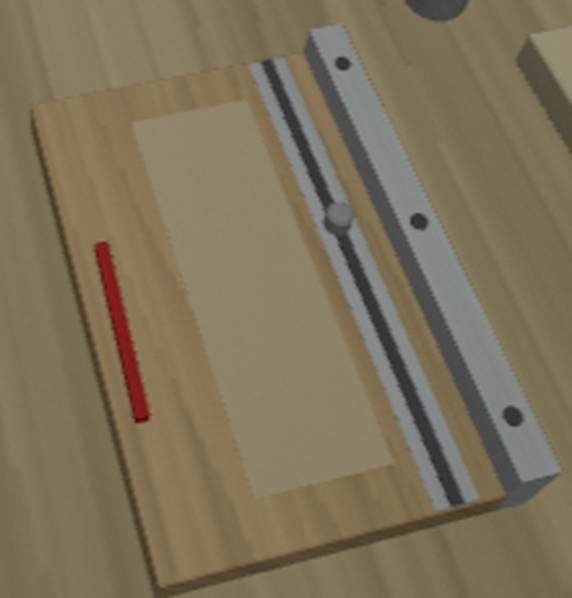

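Confirmed: in c1 the silver plate has four marks, its hole at crop (273,152), and grip offset from the hole: the template. c2 shows the pin at (340,213), and the red pencil lying on the board near its -x edge. Next I fit both poses.

```bash
cat > fit.py <<'E'
from h import *
from scipy.optimize import least_squares
def fit(obs,x0):
    # obs: list of (file, uv, xyz local)
    def w(p,P): return np.c_[P[:,:2]@R.from_euler('z',p[2]).as_matrix()[:2,:2].T+p[:2],P[:,2]]
    def f(p): return np.concatenate([(proj(a,w(p,np.array([X],float)))[0]-uv) for a,uv,X in obs])
    r=least_squares(f,x0,loss='soft_l1'); return r.x,f(r.x).reshape(-1,2).round(1),w
E
python3 - <<'E'
from fit import *
s=lambda u,v:('side0',np.array([280+u/4,140+v/4])); c=lambda u,v:('scene0',np.array([300+(u-405)/3.4,262+v/3.4]))
t=.006
T=[(*s(273,152),(.04,0,t)),(*s(64,57),(-.065,.08,t)),(*s(304,49),(.065,.08,t)),(*s(341,265),(.065,-.08,t)),(*s(74,274),(-.065,-.08,t)),
 (*c(549,193),(.04,0,t)),(*c(597,24),(-.065,.08,t)),(*c(780,190),(-.065,-.08,t)),(*c(608,311),(.065,-.08,t)),(*c(430,128),(.065,.08,t))]
h=back('side0',[s(273,152)[1]],t)[0];print('hole',h,back('scene0',[c(549,193)[1]],t)[0])
best=min((fit(T,[h[0],h[1],a]) for a in np.arange(-3,3.2,.78)),key=lambda r:np.abs(r[1]).sum());print(best[0],best[1])
# orient sanity: other winding
j=lambda u,v:('side0',np.array([305+u/2.6,245+v/2.6])); b=.03
J=[(*j(33,105),(-.1,.14,b)),(*j(157,584),(-.1,-.14,b)),(*j(270,62),(.055,.14,b)),(*j(456,505),(.055,-.14,b)),(*j(306,33),(.0805,.14,.054)),(*j(518,487),(.0805,-.14,.054))]
Jm=[(f,uv,(x,-y,z)) for f,uv,(x,y,z) in J]
h=back('side0',[j(230,300)[1]],b)[0]
for name,o in(('a',J),('b',Jm)):
  r=min((fit(o,[h[0],h[1],a]) for a in np.arange(-3,3.2,.78)),key=lambda r:np.abs(r[1]).sum());print(name,r[0],r[1].tolist())
  if name=='a':
    p=r[0]; M=R.from_euler('z',p[2]).as_matrix()[:2,:2]
    pin=back('side0',[j(340,212)[1]],.044)[0];pn2=back('scene0',[(207,225)],.044)[0]
    for q in(pin,pn2): print('pin',q,'jig',M.T@(q[:2]-p[:2]))
    im=cv2.imread('pics/scene0.png')
    P=[(-.1,.14,b),(-.1,-.14,b),(.0805,.14,.054),(.0805,-.14,.054),(.055,.14,b),(.055,-.14,b)]
    print(proj('scene0',r[2](p,np.array(P))).round(0).tolist())
E
```

```text
hole [0.55745162 0.20855923 0.006     ] [0.55913125 0.21128479 0.006     ]
[ 0.51804373  0.21472566 -0.1547737 ] [[  0.1  -0. ]
 [  0.2  -0.2]
 [  0.2  -0.2]
 [ -0.1  -0.2]
 [ -0.4   0.1]
 [ -0.5  -1.3]
 [ 53.7  47.6]
 [-54.1 -49.8]
 [-52.9 -55.4]
 [ 51.9  53.4]]
a [ 0.53887994 -0.18516176 -6.27981788] [[-0.7, -1.6], [-0.8, 1.1], [-1.1, -1.6], [0.3, 2.6], [2.1, -1.6], [0.8, -0.4]]
pin [ 0.59303626 -0.16461026  0.044     ] jig [0.05422522 0.02036902]
pin [ 0.59590602 -0.1579986   0.044     ] jig [0.05711723 0.02697097]
[[294.0, 218.0], [218.0, 169.0], [230.0, 252.0], [155.0, 194.0], [241.0, 254.0], [167.0, 197.0]]
b [ 0.65109341 -0.18280822 -3.15147236] [[177.4, -34.4], [222.7, -55.1], [0.6, -3.3], [-0.3, 0.3], [-25.8, 1.8], [-37.8, 6.3]]
```

Run:
```python
import cv2
a=cv2.imread('pics/scene0.png')[165:275,140:300]
cv2.imwrite('pics/c3.png',cv2.resize(a,None,fx=4.8,fy=4.8,interpolation=cv2.INTER_CUBIC))
```

```text
(no output)
```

View pics/c3.png

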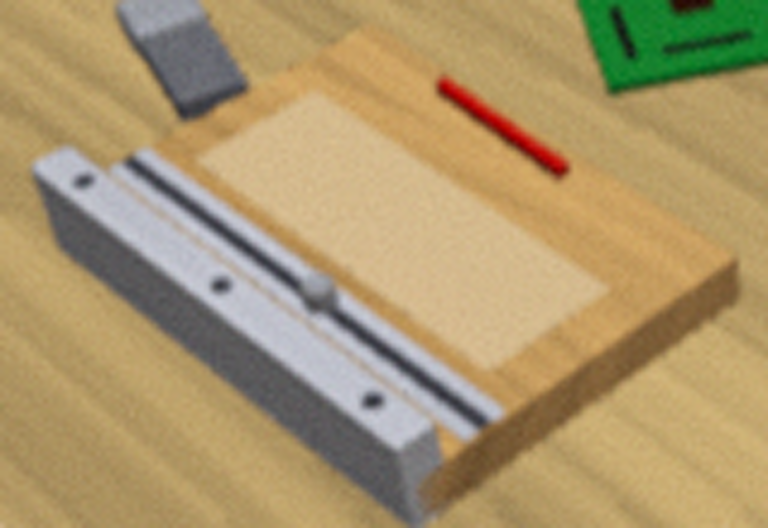

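Scene correspondences for the template were wound wrongly; jig points in c3: board corners (737,262), (362,25), fence inner top edge (70,148)–(435,428), slot ends (135,158)–(483,424), pin top (318,286). Refit jointly.

```bash
cat > poses.py <<'E'
from fit import *
s=lambda u,v:('side0',np.array([280+u/4,140+v/4])); c=lambda u,v:('scene0',np.array([300+(u-405)/3.4,262+v/3.4]))
t=.006
T=[(*s(273,152),(.04,0,t)),(*s(64,57),(-.065,.08,t)),(*s(304,49),(.065,.08,t)),(*s(341,265),(.065,-.08,t)),(*s(74,274),(-.065,-.08,t)),
 (*c(549,193),(.04,0,t)),(*c(597,24),(-.065,-.08,t)),(*c(780,190),(-.065,.08,t)),(*c(608,311),(.065,.08,t)),(*c(430,128),(.065,-.08,t))]
rt=fit(T,[.518,.215,-.15]);print('T',rt[0],rt[1].tolist())
j=lambda u,v:('side0',np.array([305+u/2.6,245+v/2.6])); k=lambda u,v:('scene0',np.array([140+u/4.8,165+v/4.8])); b=.03
def J(a,f): return [(*j(33,105),(-.1,.14,b)),(*j(157,584),(-.1,-.14,b)),(*j(270,62),(.055,a,b)),(*j(456,505),(.055,-a,b)),(*j(306,33),(.0805,f,.054)),(*j(518,487),(.0805,-f,.054)),
 (*k(737,262),(-.1,.14,b)),(*k(362,25),(-.1,-.14,b)),(*k(135,158),(.055,-a,b)),(*k(483,424),(.055,a,b)),(*k(70,148),(.0805,-f,.054)),(*k(435,428),(.0805,f,.054))]
r=min((fit(J(a,f),[.539,-.185,0])+(a,f) for a in np.arange(.125,.141,.0025) for f in np.arange(.13,.1451,.0025)),key=lambda r:(r[1]**2).sum())
print('J',r[0],r[1].tolist(),r[3:])
p=r[0];M=R.from_euler('z',p[2]).as_matrix()[:2,:2]
def tojig(q): return M.T@(np.array(q)[:2]-p[:2])
if __name__=='__main__':
  for q in(back('side0',[j(340,212)[1]],.044)[0],back('scene0',[k(318,286)[1]],.044)[0]): print('pin',q,tojig(q))
  for nm,o in(('side',j),('scene',k)): pass
  print('pencil side',[tojig(q) for q in back('side0',[j(102,245)[1],j(141,420)[1]],.034)])
  print('pencil scene',[tojig(q) for q in back('scene0',[k(445,85)[1],k(563,168)[1]],.034)])
E
python3 poses.py
```

```text
T [ 0.5186645   0.2159904  -0.15194961] [[0.2, -0.5], [0.2, -0.6], [0.2, -0.6], [0.1, -0.8], [-0.1, -0.3], [-0.2, -0.7], [-0.2, -0.5], [0.3, -0.8], [-0.0, 0.2], [-0.4, -1.0]]
J [ 0.53951051 -0.18494072  0.00471484] [[-0.4, -1.7], [-0.2, 0.8], [-0.4, -0.6], [-0.0, 0.2], [2.3, -1.8], [1.3, -0.9], [0.3, -1.5], [2.5, -1.3], [-1.2, -0.4], [-0.0, 0.2], [0.0, -1.6], [-0.3, -1.5]] (np.float64(0.1375), np.float64(0.14))
pin [ 0.59303626 -0.16461026  0.044     ] [0.05362101 0.02007787]
pin [ 0.59621451 -0.16032578  0.044     ] [0.05681943 0.02434731]
pencil side [array([-0.08224069,  0.03405061]), array([-0.08692392, -0.06480669])]
pencil scene [array([-0.08606829, -0.06178648]), array([-0.08311923,  0.03361365])]
```

```bash
cat > plan.py <<'E'
import sys; from h import *
def go(x,y,z,yaw,n=None,prnt=True):
    """yaw = desired world angle of tool y axis; tool pointing down"""
    s=ctrl.get_state(); Q=R.from_quat(s['tcp_rot']); P=s['eef_pos'].copy()
    ty=np.array([np.cos(yaw),np.sin(yaw),0]); tz=np.array([0,0,-1.]); D=R.from_matrix(np.c_[np.cross(ty,tz),ty,tz])
    rv=(Q.inv()*D).as_rotvec(); d=np.array([x,y,z])-P
    print('dw mm',(d*1e3).round(1),'rot u',(np.degrees(rv)/5).round(2))
    N=n or int(np.ceil(max(np.abs(np.degrees(rv)/5).max(),np.hypot(*d[:2])/.0295,abs(d[2])/.0295,1)))
    for i in range(N):
        t=Q.inv().apply(d/N)/.03
        print(i,t.round(2).tolist(),(np.degrees(rv)/5/N).round(2).tolist()); Q=Q*R.from_rotvec(rv/N)
a=[float(v) for v in sys.argv[1:]]
go(*a[:4],n=int(a[4]) if len(a)>4 else None)
E
python3 plan.py .47 -.25 .2 -.152 15
```

```text
dw mm [218.6 375.8   4.9] rot u [-2.000e-02 -1.000e-02 -1.188e+01]
0 [0.76, -0.59, -0.01] [-0.0, -0.0, -0.79]
1 [0.8, -0.54, -0.01] [-0.0, -0.0, -0.79]
2 [0.84, -0.48, -0.01] [-0.0, -0.0, -0.79]
3 [0.87, -0.42, -0.01] [-0.0, -0.0, -0.79]
4 [0.9, -0.36, -0.01] [-0.0, -0.0, -0.79]
5 [0.92, -0.3, -0.01] [-0.0, -0.0, -0.79]
6 [0.94, -0.24, -0.01] [-0.0, -0.0, -0.79]
7 [0.95, -0.17, -0.01] [-0.0, -0.0, -0.79]
8 [0.96, -0.11, -0.01] [-0.0, -0.0, -0.79]
9 [0.97, -0.04, -0.01] [-0.0, -0.0, -0.79]
10 [0.97, 0.03, -0.01] [-0.0, -0.0, -0.79]
11 [0.96, 0.09, -0.01] [-0.0, -0.0, -0.79]
12 [0.95, 0.16, -0.01] [-0.0, -0.0, -0.79]
13 [0.94, 0.23, -0.01] [-0.0, -0.0, -0.79]
14 [0.92, 0.29, -0.01] [-0.0, -0.0, -0.79]
```

>>> send_rows(
  translation=[
    [0.76, -0.59, 0],
    [0.8, -0.54, 0],
    [0.84, -0.48, 0],
    [0.87, -0.42, 0],
    [0.9, -0.36, 0],
  ],
  rotation=[
    [0, 0, -0.79],
    [0, 0, -0.79],
    [0, 0, -0.79],
    [0, 0, -0.79],
    [0, 0, -0.79],
  ],
  grip=[85, 85, 85, 85, 85],
)

```text
time: 0.78
eef_pos: [0.3254, -0.5001, 0.1959]
tcp_rot: [0.934, 0.357, 0.0, -0.0]
contact_force: [-0.2, -0.2, 0.0]
opening: 0.994
```

>>> send_rows(
  translation=[
    [0.92, -0.3, 0],
    [0.94, -0.24, 0],
    [0.95, -0.17, 0],
    [0.96, -0.11, 0],
    [0.97, -0.04, 0],
  ],
  rotation=[
    [0, 0, -0.79],
    [0, 0, -0.79],
    [0, 0, -0.79],
    [0, 0, -0.79],
    [0, 0, -0.79],
  ],
  grip=[85, 85, 85, 85, 85],
)

```text
time: 1.4
eef_pos: [0.3983, -0.3745, 0.196]
tcp_rot: [0.859, 0.512, 0.0, -0.0]
contact_force: [0.6, 0.1, 0.6]
opening: 0.99
```

>>> send_rows(
  translation=[
    [0.97, 0.03, 0],
    [0.96, 0.09, 0],
    [0.95, 0.16, 0],
    [0.94, 0.23, 0],
    [0.92, 0.29, 0],
  ],
  rotation=[
    [0, 0, -0.79],
    [0, 0, -0.79],
    [0, 0, -0.79],
    [0, 0, -0.79],
    [0, 0, -0.79],
  ],
  grip=[85, 85, 85, 85, 85],
)

```text
time: 2.02
eef_pos: [0.4713, -0.2494, 0.196]
tcp_rot: [0.759, 0.652, -0.0, -0.0]
contact_force: [-0.4, 0.1, 0.1]
opening: 0.996
```

```bash
python3 -c "
from h import *
snap('wrist','w1')
"; python3 plan.py .514 .217 .2 -.152 15 | sed -n '1,3p'
```

```text
dw mm [ 41.5 463.7   4. ] rot u [ 0.01 -0.03  0.05]
0 [1.03, -0.06, -0.01] [0.0, -0.0, 0.0]
1 [1.03, -0.06, -0.01] [0.0, -0.0, 0.0]
```

>>> send_rows(
  translation=[
    [1, -0.06, 0],
    [1, -0.06, 0],
    [1, -0.06, 0],
    [1, -0.06, 0],
    [1, -0.06, 0],
  ],
  rotation=[
    [0, 0, 0],
    [0, 0, 0],
    [0, 0, 0],
    [0, 0, 0],
    [0, 0, 0],
  ],
  grip=[85, 85, 85, 85, 85],
)

```text
time: 2.7
eef_pos: [0.485, -0.1, 0.196]
tcp_rot: [0.76, 0.65, -0.0, 0.0]
contact_force: [-0.6, -0.3, 0.4]
opening: 0.994
```

>>> send_rows(
  translation=[
    [1, -0.06, 0],
    [1, -0.06, 0],
    [1, -0.06, 0],
    [1, -0.06, 0],
    [1, -0.06, 0],
  ],
  rotation=[
    [0, 0, 0],
    [0, 0, 0],
    [0, 0, 0],
    [0, 0, 0],
    [0, 0, 0],
  ],
  grip=[85, 85, 85, 85, 85],
)

```text
time: 3.32
eef_pos: [0.4992, 0.0495, 0.1961]
tcp_rot: [0.759, 0.651, -0.0, 0.0]
contact_force: [0.2, -0.4, 0.5]
opening: 0.995
```

>>> send_rows(
  translation=[
    [1, -0.06, 0],
    [1, -0.06, 0],
    [1, -0.06, 0],
    [1, -0.06, 0],
    [0, 0, 0],
  ],
  rotation=[
    [0, 0, 0],
    [0, 0, 0],
    [0, 0, 0],
    [0, 0, 0],
    [0, 0, 0],
  ],
  grip=[85, 85, 85, 85, 85],
)

```text
time: 3.95
eef_pos: [0.5105, 0.1695, 0.196]
tcp_rot: [0.759, 0.652, -0.0, -0.0]
contact_force: [-0.4, 0.2, 0.6]
opening: 0.993
```

```bash
python3 plan.py .514 .217 .2 -.152
python3 - <<'E'
from h import *
im=snap('wrist','w2')
# overlay expected template & hole
p=np.array([.5187,.2160]);M=R.from_euler('z',-.152).as_matrix()[:2,:2]
P=np.array([(.065,.08),(.065,-.08),(-.065,-.08),(-.065,.08)])@M.T+p
q=proj('w2',np.c_[P,np.full(4,.006)]);h=proj('w2',[*(M@[.04,0]+p),.006])
for a in np.r_[q,h]: cv2.circle(im,(int(a[0]),int(a[1])),4,(0,0,255),1)
b=cv2.imread('pics/w1.png')
cv2.imwrite('pics/c4.png',np.hstack([cv2.resize(im,(400,300)),cv2.resize(b,(400,300))]))
print(q.round(),h.round())
E
```

```text
dw mm [ 3.5 47.5  4. ] rot u [-0.  0.  0.]
0 [0.79, -0.06, -0.07] [-0.0, 0.0, 0.0]
1 [0.79, -0.06, -0.07] [-0.0, 0.0, 0.0]
[[397.  53.]
 [387. 237.]
 [250. 237.]
 [241.  53.]] [[364. 151.]]
```

View pics/c4.png

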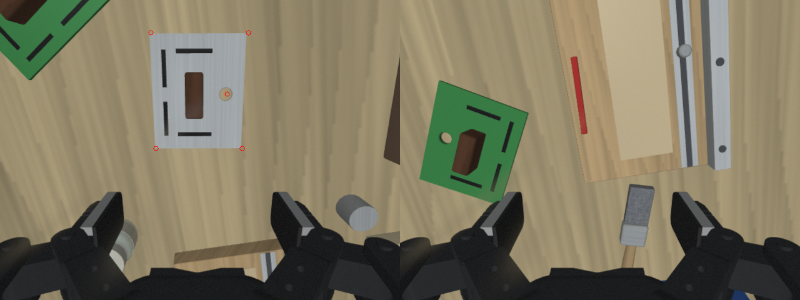

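The overlay matches the template within about a pixel (hole (225,94) in the left half). Right half (w1) shows pin top at (684,49) and the fence. Move above the grip and descend.

>>> send_rows(
  translation=[
    [0.79, -0.06, 0],
    [0.79, -0.06, 0],
    [0, 0, 1],
    [0, 0, 1],
    [0, 0, 1],
  ],
  rotation=[
    [0, 0, 0],
    [0, 0, 0],
    [0, 0, 0],
    [0, 0, 0],
    [0, 0, 0],
  ],
  grip=[85, 85, 85, 85, 85],
)

```text
time: 4.62
eef_pos: [0.5147, 0.2143, 0.1053]
tcp_rot: [0.76, 0.65, -0.0, 0.0]
contact_force: [0.5, -0.2, -0.6]
opening: 0.996
```

```bash
python3 plan.py .5137 .2167 .010 -.152
python3 - <<'E'
import cv2
a=cv2.imread('pics/w1.png')[0:290,270:560]
cv2.imwrite('pics/c5.png',cv2.resize(a,None,fx=2,fy=2,interpolation=cv2.INTER_CUBIC))
E
```

```text
dw mm [ -1.    2.4 -95.3] rot u [ 0.    0.   -0.04]
0 [0.02, -0.01, 0.79] [0.0, 0.0, -0.01]
1 [0.02, -0.01, 0.79] [0.0, 0.0, -0.01]
2 [0.02, -0.01, 0.79] [0.0, 0.0, -0.01]
3 [0.02, -0.01, 0.79] [0.0, 0.0, -0.01]
```

View pics/c5.png

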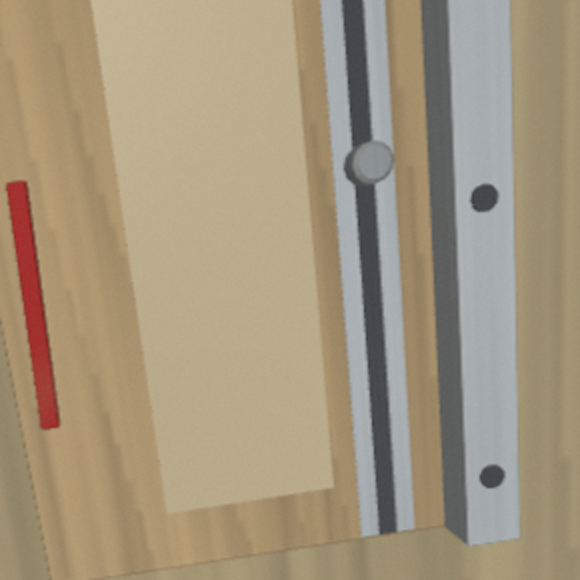

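>>> send_rows(
  translation=[
    [0.02, -0.01, 0.79],
    [0.02, -0.01, 0.79],
    [0.02, -0.01, 0.79],
    [0.02, -0.01, 0.79],
    [0, 0, 0],
  ],
  rotation=[
    [0, 0, 0],
    [0, 0, 0],
    [0, 0, 0],
    [0, 0, 0],
    [0, 0, 0],
  ],
  grip=[85, 85, 85, 85, 85],
)

```text
time: 5.25
eef_pos: [0.5119, 0.2166, 0.0093]
tcp_rot: [0.76, 0.65, -0.002, -0.001]
contact_force: [-0.5, -0.1, 0.4]
opening: 0.994
```

```bash
python3 plan.py .5137 .2167 .010 -.152
python3 - <<'E'
from poses import *
o=lambda *L:[(270+u/2,v/2) for u,v in L]
for n,L,z in(('pin',o((373,161)),.044),('slot',o((353,0),(388,532)),.03),('fence top',o((446,0),(467,540)),.054),('fence bot',o((420,0),(444,525)),.03)):
  q=back('w1',L,z); print(n,q.round(4).tolist(),[tojig(a).round(4).tolist() for a in q], 'ang' if len(q)>1 else '', np.arctan2(-(q[0]-q[-1])[0],(q[0]-q[-1])[1]))
E
```

```text
dw mm [1.8 0.1 0.7] rot u [-0.05  0.02 -0.04]
0 [0.01, 0.06, -0.02] [-0.05, 0.02, -0.04]
T [ 0.5186645   0.2159904  -0.15194961] [[0.2, -0.5], [0.2, -0.6], [0.2, -0.6], [0.1, -0.8], [-0.1, -0.3], [-0.2, -0.7], [-0.2, -0.5], [0.3, -0.8], [-0.0, 0.2], [-0.4, -1.0]]
J [ 0.53951051 -0.18494072  0.00471484] [[-0.4, -1.7], [-0.2, 0.8], [-0.4, -0.6], [-0.0, 0.2], [2.3, -1.8], [1.3, -0.9], [0.3, -1.5], [2.5, -1.3], [-1.2, -0.4], [-0.0, 0.2], [0.0, -1.6], [-0.3, -1.5]] (np.float64(0.1375), np.float64(0.14))
pin [[0.5909, -0.1641, 0.044]] [[0.0515, 0.0206]]  -0.0
slot [[0.5912, -0.1055, 0.03], [0.594, -0.3215, 0.03]] [[0.052, 0.0792], [0.0539, -0.1368]] ang 0.013298107157306782
fence top [[0.6156, -0.1155, 0.054], [0.6188, -0.32, 0.054]] [[0.0764, 0.0691], [0.0786, -0.1354]] ang 0.015426542217381174
fence bot [[0.6161, -0.1093, 0.03], [0.6191, -0.3219, 0.03]] [[0.077, 0.0752], [0.079, -0.1373]] ang 0.014069596770440208
```

>>> send_rows(
  translation=[
    [0, 0.05, 0],
    [0, 0, 0],
    [0, 0, 0],
    [0, 0, 0],
    [0, 0, 0],
  ],
  rotation=[
    [0, 0, 0],
    [0, 0, 0],
    [0, 0, 0],
    [0, 0, 0],
    [0, 0, 0],
  ],
  grip=[60, 20, 10, 10, 10],
  squeeze=70,
)

```text
time: 5.88
eef_pos: [0.5154, 0.2179, 0.0115]
tcp_rot: [0.76, 0.65, 0.0, 0.0]
contact_force: [-0.7, -0.1, -0.7]
opening: 0.112
```

>>> send_rows(
  translation=[
    [0, 0, 0],
    [0, 0, 0],
    [0, 0, -0.3],
    [0, 0, -1],
    [0, 0, -1],
  ],
  rotation=[
    [0, 0, 0],
    [0, 0, 0],
    [0, 0, 0],
    [0, 0, 0],
    [0, 0, 0],
  ],
  grip=[10, 10, 10, 10, 10],
)

```text
time: 6.5
eef_pos: [0.5152, 0.2178, 0.0815]
tcp_rot: [0.76, 0.65, -0.0, -0.0]
contact_force: [0.3, 0.3, 0.9]
opening: 0.114
```

>>> send_rows(
  translation=[
    [0, 0, -1],
    [0, 0, -1],
    [0, 0, 0],
    [0, 0, 0],
    [0, 0, 0],
  ],
  rotation=[
    [0, 0, 0],
    [0, 0, 0],
    [0, 0, 0],
    [0, 0, 0],
    [0, 0, 0],
  ],
  grip=[10, 10, 10, 10, 10],
)

```text
time: 7.12
eef_pos: [0.5142, 0.2175, 0.1386]
tcp_rot: [0.76, 0.65, -0.001, -0.001]
contact_force: [-0.3, -0.5, -0.4]
opening: 0.117
```

```bash
python3 - <<'E'
from h import *
a=snap('scene','s1');b=snap('wrist','w3')
s=ctrl.get_state();print(s['eef_pos'],s['opening'],s['contact_force'],R.from_quat(s['tcp_rot']).as_rotvec())
cv2.imwrite('pics/c6.png',np.hstack([cv2.resize(a[150:360,240:460],(400,382)),cv2.resize(b,(400,300)) if 0 else cv2.resize(b,(400,382))]))
E
python3 plan.py .546 -.205 .15 .011
```

```text
[0.5144541  0.21760359 0.13883668] 0.11864433458628273 [ 0.50928421 -0.39784221 -0.14429983] [-2.38569123 -2.04210321  0.00369524]
dw mm [  31.5 -422.6   11.2] rot u [-0.03  0.01 -1.9 ]
0 [-0.92, 0.21, -0.02] [-0.0, 0.0, -0.13]
1 [-0.92, 0.2, -0.02] [-0.0, 0.0, -0.13]
2 [-0.92, 0.19, -0.02] [-0.0, 0.0, -0.13]
3 [-0.92, 0.18, -0.02] [-0.0, 0.0, -0.13]
4 [-0.93, 0.17, -0.02] [-0.0, 0.0, -0.13]
5 [-0.93, 0.16, -0.02] [-0.0, 0.0, -0.13]
6 [-0.93, 0.15, -0.02] [-0.0, 0.0, -0.13]
7 [-0.93, 0.14, -0.02] [-0.0, 0.0, -0.13]
8 [-0.93, 0.13, -0.02] [-0.0, 0.0, -0.13]
9 [-0.93, 0.12, -0.02] [-0.0, 0.0, -0.13]
10 [-0.94, 0.11, -0.02] [-0.0, 0.0, -0.13]
11 [-0.94, 0.1, -0.02] [-0.0, 0.0, -0.13]
12 [-0.94, 0.09, -0.02] [-0.0, 0.0, -0.13]
13 [-0.94, 0.08, -0.02] [-0.0, 0.0, -0.13]
14 [-0.94, 0.07, -0.02] [-0.0, 0.0, -0.13]
```

View pics/c6.png

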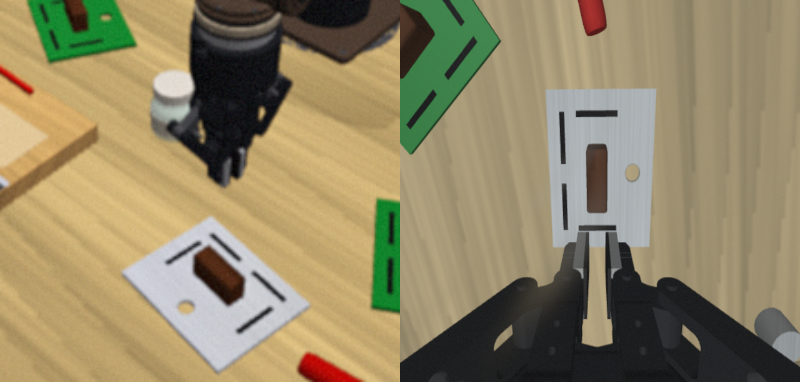

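The grasp missed: the jaws went to 10 mm, and the template hasn't moved (corner still at scene (356,269)). Checking where the fingertips appear against where the TCP projects.

Run:
```python
from h import *
s=ctrl.get_state();P=s['eef_pos'];print(P)
for f in('s1','w3'):print(f,'tcp',proj(f,P).round(1),'grip top',proj(f,[.5137,.2167,.040]).round(1))
c=eyes.read_camera('wrist');print(c['hand_eye'].round(3));print(np.load('pics/w3.npz')['K'])
print('template from w3 corners', back('w3',[((547-400)*1.6,89*480/382),((656-400)*1.6,89*480/382),((650-400)*1.6,246*480/382),((553-400)*1.6,246*480/382)],.006).round(4).tolist())
print('tips in w3 by pixel: ((585..612), 235)')
```

```text
[0.5144541  0.21760359 0.13883668]
s1 tcp [[363.2 260.9]] grip top [[360.6 295.5]]
w3 tcp [[320.  281.9]] grip top [[318.  229.6]]
[[ 0.    -0.959 -0.282  0.073]
 [ 1.     0.    -0.    -0.002]
 [ 0.    -0.282  0.959 -0.177]
 [ 0.     0.     0.     1.   ]]
[[403.41868349   0.         315.13418356]
 [  0.         403.41868349 239.7393649 ]
 [  0.           0.           1.        ]]
template from w3 corners [[0.4662, 0.305, 0.006], [0.5921, 0.2854, 0.006], [0.5701, 0.1286, 0.006], [0.441, 0.1486, 0.006]]
tips in w3 by pixel: ((585..612), 235)
```

>>> send_rows(
  translation=[
    [0, 0, 0],
    [0, 0, 0],
    [0, 0, 1],
    [0, 0, 1],
    [0, 0, 1],
  ],
  rotation=[
    [0, 0, 0],
    [0, 0, 0],
    [0, 0, 0],
    [0, 0, 0],
    [0, 0, 0],
  ],
  grip=[70, 70, 70, 70, 70],
)

```text
time: 7.9
eef_pos: [0.5155, 0.2178, 0.0497]
tcp_rot: [0.76, 0.65, 0.0, 0.0]
contact_force: [-0.0, -0.2, -0.5]
opening: 0.82
```

>>> send_rows(
  translation=[
    [0, 0, 0.6],
    [0, 0, 0.5],
    [0, 0, 0],
    [0, 0, 0],
    [0, 0, 0],
  ],
  rotation=[
    [0, 0, 0],
    [0, 0, 0],
    [0, 0, 0],
    [0, 0, 0],
    [0, 0, 0],
  ],
  grip=[70, 70, 70, 70, 70],
)

```text
time: 8.52
eef_pos: [0.5163, 0.2181, 0.0186]
tcp_rot: [0.76, 0.65, 0.001, 0.001]
contact_force: [1.1, 0.5, -0.3]
opening: 0.818
```

Run:
```python
from h import *
s=ctrl.get_state();P=s['eef_pos'];print(P,s['opening'],s['contact_force'])
def crop(n,f,w,h,sc):
    im=snap(n,f);u,v=proj(f,P)[0]; x=int(np.clip(u-w/2,0,640-w));y=int(np.clip(v-h/2,0,480-h))
    o=cv2.resize(im[y:y+h,x:x+w],None,fx=sc,fy=sc,interpolation=cv2.INTER_CUBIC)
    cv2.drawMarker(o,(int((u-x)*sc),int((v-y)*sc)),(0,0,255),0,12,1); print(n,x,y,u,v); return o
a=crop('scene','s2',160,116,2.5);b=crop('side','d2',160,116,2.5);w=crop('wrist','w4',640,464,.625)
cv2.imwrite('pics/c7.png',np.vstack([np.hstack([a,b]),np.hstack([w,0*w])])[:600])
```

```text
[0.51628739 0.21805624 0.01855768] 0.8178045573704467 [ 1.13459652  0.48262825 -0.29274521]
scene 279 245 359.735795334951 303.60477195515415
side 247 115 327.7710015143284 173.15713494037178
wrist 0 16 320.3292242528815 281.8223811101187
```

View pics/c7.png

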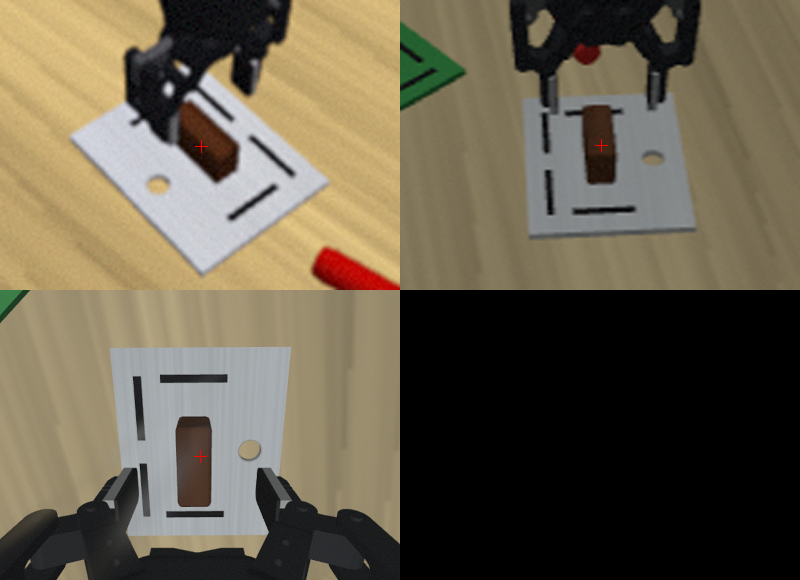

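Run:
```python
from h import *
from scipy.optimize import least_squares
def tri(o): 
    r=least_squares(lambda X:np.concatenate([proj(f,X)[0]-uv for f,uv in o]),[.51,.21,.03]);return r.x.round(4),r.fun.round(1)
s=lambda u,v:('d2',np.array([247+(u-400)/2.5,115+v/2.5]));c=lambda u,v:('s2',np.array([279+u/2.5,245+v/2.5]));w=lambda u,v:('w4',np.array([u/.625,16+(v-290)/.625]))
# finger on -x template side (side left; scene right), finger +x side (side right; scene left)
print('A',tri([s(551,112),c(243,93)]),'B',tri([s(656,108),c(174,143)]))
print('A+w',tri([s(551,112),c(243,93),w(128,470)]),'B+w',tri([s(656,108),c(174,143),w(268,470)]))
print('check block top corners: tri', tri([s(598,107),c(190,103)]))
```

```text
A (array([0.4768, 0.225 , 0.0546]), array([ 0.3,  0.2,  0.3, -0.2])) B (array([0.5547, 0.2165, 0.0551]), array([-2.2, -0.9, -2. ,  0.8]))
A+w (array([0.4727, 0.2293, 0.0523]), array([-2.1, -0.1,  3.3,  0.6,  0.9,  0.5])) B+w (array([0.5571, 0.2179, 0.0557]), array([-1.2, -1.8, -2.3,  1.8, -0.3,  0.2]))
check block top corners: tri (array([0.5148, 0.2082, 0.0649]), array([ 2.4,  1.1,  2.3, -1.1]))
```

Both fixed cameras agree: fingertips are about 36 mm above the reported TCP at this opening (~29 mm when nearly shut), so the jaws closed at the block's top. Laterally they fit. I'll go lower in small steps, watching the force.

>>> send_rows(
  translation=[
    [0, -0.05, 0.3],
    [0, -0.03, 0.3],
    [0, 0, 0.2],
    [0, 0, 0],
    [0, 0, 0],
  ],
  rotation=[
    [0, 0, 0],
    [0, 0, 0],
    [0, 0, 0],
    [0, 0, 0],
    [0, 0, 0],
  ],
  grip=[70, 70, 70, 70, 70],
)

```text
time: 9.3
eef_pos: [0.5131, 0.2182, -0.0066]
tcp_rot: [0.76, 0.65, 0.0, 0.0]
contact_force: [0.6, 0.6, -0.2]
opening: 0.816
```

>>> send_rows(
  translation=[
    [0, 0, 0.1],
    [0, 0, 0.1],
    [0, 0, 0.1],
    [0, 0, 0],
    [0, 0, 0],
  ],
  rotation=[
    [0, 0, 0],
    [0, 0, 0],
    [0, 0, 0],
    [0, 0, 0],
    [0, 0, 0],
  ],
  grip=[70, 70, 70, 70, 70],
)

```text
time: 9.93
eef_pos: [0.513, 0.2182, -0.0157]
tcp_rot: [0.76, 0.65, -0.0, 0.0]
contact_force: [-0.2, 0.3, 0.0]
opening: 0.821
```

>>> send_rows(
  translation=[
    [0, 0, 0],
    [0, 0, 0],
    [0, 0, 0],
    [0, 0, 0],
    [0, 0, 0],
  ],
  rotation=[
    [0, 0, 0],
    [0, 0, 0],
    [0, 0, 0],
    [0, 0, 0],
    [0, 0, 0],
  ],
  grip=[40, 30, 10, 10, 10],
  squeeze=60,
)

```text
time: 10.55
eef_pos: [0.5132, 0.2183, -0.0153]
tcp_rot: [0.76, 0.65, 0.0, 0.0]
contact_force: [-1.3, -0.3, 3.2]
opening: 0.266
```

>>> send_rows(
  translation=[
    [0, 0, 0],
    [0, 0, 0],
    [0, 0, -0.2],
    [0, 0, -0.4],
    [0, 0, 0],
  ],
  rotation=[
    [0, 0, 0],
    [0, 0, 0],
    [0, 0, 0],
    [0, 0, 0],
    [0, 0, 0],
  ],
  grip=[10, 10, 10, 10, 10],
)

```text
time: 11.18
eef_pos: [0.5136, 0.2183, 0.0032]
tcp_rot: [0.76, 0.65, 0.001, 0.0]
contact_force: [-0.2, -0.4, -3.5]
opening: 0.265
```

Gripped (opening 0.265 ≈ 23 mm, weight 3.5 N). Lift, then carry over.

>>> send_rows(
  translation=[
    [0, 0, -1],
    [0, 0, -1],
    [0, 0, -1],
    [0, 0, -0.7],
    [0, 0, 0],
  ],
  rotation=[
    [0, 0, 0],
    [0, 0, 0],
    [0, 0, 0],
    [0, 0, 0],
    [0, 0, 0],
  ],
  grip=[10, 10, 10, 10, 10],
)

```text
time: 11.8
eef_pos: [0.5143, 0.2185, 0.1152]
tcp_rot: [0.76, 0.65, 0.002, 0.001]
contact_force: [-0.6, 0.2, -3.8]
opening: 0.269
```

```bash
python3 plan.py .541 -.136 .11 .011 15
```

```text
dw mm [  26.7 -354.5   -5.2] rot u [ 0.05 -0.02 -1.9 ]
0 [-0.77, 0.18, 0.01] [0.0, -0.0, -0.13]
1 [-0.77, 0.17, 0.01] [0.0, -0.0, -0.13]
2 [-0.77, 0.16, 0.01] [0.0, -0.0, -0.13]
3 [-0.77, 0.15, 0.01] [0.0, -0.0, -0.13]
4 [-0.78, 0.15, 0.01] [0.0, -0.0, -0.13]
5 [-0.78, 0.14, 0.01] [0.0, -0.0, -0.13]
6 [-0.78, 0.13, 0.01] [0.0, -0.0, -0.13]
7 [-0.78, 0.12, 0.01] [0.0, -0.0, -0.13]
8 [-0.78, 0.11, 0.01] [0.0, -0.0, -0.13]
9 [-0.78, 0.1, 0.01] [0.0, -0.0, -0.13]
10 [-0.78, 0.09, 0.01] [0.0, -0.0, -0.13]
11 [-0.79, 0.09, 0.01] [0.0, -0.0, -0.13]
12 [-0.79, 0.08, 0.01] [0.0, -0.0, -0.13]
13 [-0.79, 0.07, 0.01] [0.0, -0.0, -0.13]
14 [-0.79, 0.06, 0.01] [0.0, -0.0, -0.13]
```

>>> send_rows(
  translation=[
    [-0.77, 0.18, 0],
    [-0.77, 0.17, 0],
    [-0.77, 0.16, 0],
    [-0.77, 0.15, 0],
    [-0.78, 0.15, 0],
  ],
  rotation=[
    [0, 0, -0.13],
    [0, 0, -0.13],
    [0, 0, -0.13],
    [0, 0, -0.13],
    [0, 0, -0.13],
  ],
  grip=[10, 10, 10, 10, 10],
)

```text
time: 12.42
eef_pos: [0.5204, 0.0994, 0.1112]
tcp_rot: [0.741, 0.672, -0.001, -0.001]
contact_force: [-0.7, -1.0, -4.0]
opening: 0.27
```

>>> send_rows(
  translation=[
    [-0.78, 0.14, 0],
    [-0.78, 0.13, 0],
    [-0.78, 0.12, 0],
    [-0.78, 0.11, 0],
    [-0.78, 0.1, 0],
  ],
  rotation=[
    [0, 0, -0.13],
    [0, 0, -0.13],
    [0, 0, -0.13],
    [0, 0, -0.13],
    [0, 0, -0.13],
  ],
  grip=[10, 10, 10, 10, 10],
)

```text
time: 13.05
eef_pos: [0.5296, -0.0184, 0.1112]
tcp_rot: [0.722, 0.692, -0.001, -0.001]
contact_force: [-0.5, -0.3, -2.8]
opening: 0.267
```

>>> send_rows(
  translation=[
    [-0.78, 0.09, 0],
    [-0.79, 0.09, 0],
    [-0.79, 0.08, 0],
    [-0.79, 0.07, 0],
    [-0.6, 0.05, 0],
  ],
  rotation=[
    [0, 0, -0.13],
    [0, 0, -0.13],
    [0, 0, -0.13],
    [0, 0, -0.13],
    [0, 0, -0.08],
  ],
  grip=[10, 10, 10, 10, 10],
)

```text
time: 13.68
eef_pos: [0.539, -0.1311, 0.1115]
tcp_rot: [0.703, 0.711, -0.001, -0.001]
contact_force: [0.0, 0.3, -3.8]
opening: 0.267
```

>>> send_rows(
  translation=[
    [0, 0, 0.3],
    [0, 0, 0.3],
    [0, 0, 0],
    [0, 0, 0],
    [0, 0, 0],
  ],
  rotation=[
    [0, 0, 0],
    [0, 0, 0],
    [0, 0, 0],
    [0, 0, 0],
    [0, 0, 0],
  ],
  grip=[10, 10, 10, 10, 10],
)

```text
time: 14.3
eef_pos: [0.5404, -0.1303, 0.0958]
tcp_rot: [0.703, 0.711, 0.0, 0.0]
contact_force: [-0.1, 0.7, -3.8]
opening: 0.268
```

```bash
python3 plan.py .541 -.136 .06 .011
python3 - <<'E'
from h import *
s=ctrl.get_state();P=s['eef_pos'];print(P,s['contact_force'],R.from_quat(s['tcp_rot']).as_matrix().round(4).tolist())
a=snap('scene','s3');b=snap('side','d3')
# predicted template corners, underside offset .0155
M=R.from_quat(s['tcp_rot']).as_matrix();X=M[:,1];Y=M[:,0];o=P+.005*X-.0014*Y;o[2]+=.0155
C=np.array([o+x*X+y*Y+[0,0,.006] for x,y in((.065,.08),(.065,-.08),(-.065,-.08),(-.065,.08),(.04,0))])
def cr(im,f,x,y):
    for q in proj(f,C): cv2.circle(im,(int(round(q[0])),int(round(q[1]))),3,(0,0,255),1)
    return cv2.resize(im[y:y+200,x:x+180],(400,444),interpolation=cv2.INTER_CUBIC)
print(proj('s3',C).round(1).tolist(),proj('d3',C).round(1).tolist())
cv2.imwrite('pics/c8.png',np.hstack([cr(a,'s3',150,120),cr(b,'d3',330,200)]))
E
```

```text
dw mm [  0.6  -5.7 -35.8] rot u [0.01 0.   0.01]
0 [-0.09, 0.01, 0.6] [0.0, 0.0, 0.0]
1 [-0.09, 0.01, 0.6] [0.0, 0.0, 0.0]
[ 0.54037826 -0.13033125  0.09577763] [-0.11505861  0.6833104  -3.76437486] [[-0.0115, 0.9999, 0.0008], [0.9999, 0.0115, -0.0003], [-0.0003, 0.0008, -1.0]]
[[227.6, 226.3], [180.1, 192.1], [227.7, 165.6], [275.7, 195.4], [212.7, 202.7]] [[428.2, 235.3], [474.0, 328.6], [378.0, 349.4], [345.2, 250.2], [432.6, 281.6]]
```

View pics/c8.png

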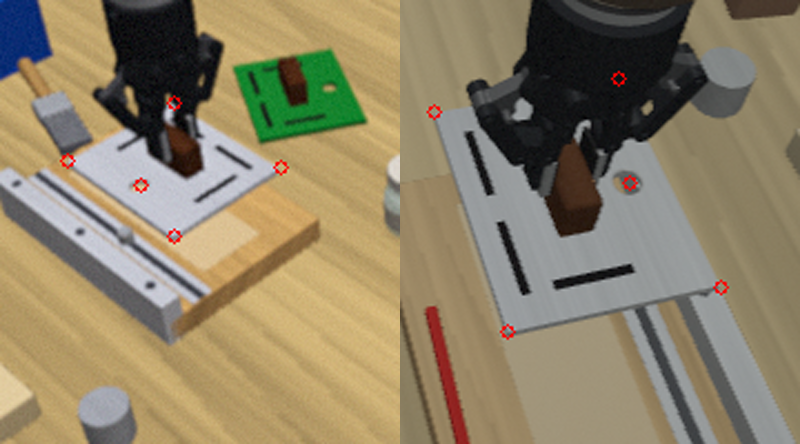

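The predicted template corners coincide with the picture in both cameras (hole at (140,185)/(629,183)), so the underside is at TCP z + 15.5 mm. Now lower to just above pin height.

>>> send_rows(
  translation=[
    [-0.1, 0.01, 0.7],
    [-0.1, 0, 0.7],
    [0, 0, 0.4],
    [0, 0, 0.2],
    [0, 0, 0],
  ],
  rotation=[
    [0, 0, 0],
    [0, 0, 0],
    [0, 0, 0],
    [0, 0, 0],
    [0, 0, 0],
  ],
  grip=[10, 10, 10, 10, 10],
)

```text
time: 15.02
eef_pos: [0.5405, -0.1365, 0.0353]
tcp_rot: [0.703, 0.711, -0.0, -0.0]
contact_force: [0.4, 0.7, -3.2]
opening: 0.265
```

>>> send_rows(
  translation=[
    [0, 0.04, 0.07],
    [0, 0.04, 0],
    [0, 0, 0],
    [0, 0, 0],
    [0, 0, 0],
  ],
  rotation=[
    [0, 0, 0],
    [0, 0, 0],
    [0, 0, 0],
    [0, 0, 0],
    [0, 0, 0],
  ],
  grip=[10, 10, 10, 10, 10],
)

```text
time: 15.65
eef_pos: [0.5428, -0.1366, 0.0333]
tcp_rot: [0.703, 0.711, 0.0, 0.0]
contact_force: [1.6, -0.9, -3.6]
opening: 0.262
```

>>> send_rows(
  translation=[
    [0, 0.03, 0],
    [0, 0.03, 0],
    [0, 0, 0],
  ],
  rotation=[
    [0, 0, 0],
    [0, 0, 0],
    [0, 0, 0],
  ],
  grip=[10, 10, 10],
)

```text
time: 16.02
eef_pos: [0.5447, -0.1365, 0.0332]
tcp_rot: [0.703, 0.711, 0.0, 0.0]
contact_force: [0.6, 0.4, -4.3]
opening: 0.265
```

>>> send_rows(
  translation=[
    [0, 0.03, 0],
    [0, 0, 0],
  ],
  rotation=[
    [0, 0, 0],
    [0, 0, 0],
  ],
  grip=[10, 10],
)

```text
time: 16.27
eef_pos: [0.5456, -0.1366, 0.0332]
tcp_rot: [0.703, 0.711, 0.0, 0.0]
contact_force: [0.1, -0.2, -2.5]
opening: 0.271
```

>>> send_rows(
  translation=[
    [0, 0.03, 0],
    [0, 0, 0],
  ],
  rotation=[
    [0, 0, 0],
    [0, 0, 0],
  ],
  grip=[10, 10],
)

```text
time: 16.52
eef_pos: [0.5465, -0.1366, 0.0333]
tcp_rot: [0.703, 0.711, 0.0, 0.0]
contact_force: [0.7, 0.6, -4.4]
opening: 0.27
```

>>> send_rows(
  translation=[
    [0, 0.03, 0],
    [0, 0, 0],
  ],
  rotation=[
    [0, 0, 0],
    [0, 0, 0],
  ],
  grip=[10, 10],
)

```text
time: 16.77
eef_pos: [0.5474, -0.1365, 0.0333]
tcp_rot: [0.703, 0.711, 0.0, 0.0]
contact_force: [-0.7, 0.1, -3.2]
opening: 0.26
```

>>> send_rows(
  translation=[
    [0, 0.03, 0],
    [0, 0, 0],
  ],
  rotation=[
    [0, 0, 0],
    [0, 0, 0],
  ],
  grip=[10, 10],
)

```text
time: 17.02
eef_pos: [0.5483, -0.1365, 0.0332]
tcp_rot: [0.703, 0.711, 0.0, 0.0]
contact_force: [0.5, -0.2, -3.8]
opening: 0.262
```

>>> send_rows(
  translation=[
    [0, 0.03, 0],
    [0, 0, 0],
  ],
  rotation=[
    [0, 0, 0],
    [0, 0, 0],
  ],
  grip=[10, 10],
)

```text
time: 17.27
eef_pos: [0.5489, -0.1365, 0.0332]
tcp_rot: [0.703, 0.711, -0.0, -0.0]
contact_force: [-0.5, 0.7, -3.1]
opening: 0.265
```

>>> send_rows(
  translation=[
    [0, 0.03, 0],
    [0, 0, 0],
  ],
  rotation=[
    [0, 0, 0],
    [0, 0, 0],
  ],
  grip=[10, 10],
)

```text
time: 17.52
eef_pos: [0.5488, -0.1364, 0.033]
tcp_rot: [0.703, 0.711, -0.001, -0.001]
contact_force: [-5.3, -0.5, -1.0]
opening: 0.265
```

>>> send_rows(
  translation=[
    [0, 0.03, 0],
    [0, 0, 0],
  ],
  rotation=[
    [0, 0, 0],
    [0, 0, 0],
  ],
  grip=[10, 10],
)

```text
time: 17.77
eef_pos: [0.5488, -0.1363, 0.0328]
tcp_rot: [0.703, 0.711, -0.002, -0.002]
contact_force: [-7.3, -0.1, 0.7]
opening: 0.264
```

```bash
python3 -c "
from h import *
s=ctrl.get_state();print(s['contact_force'],s['wrist_torque'],s['eef_pos'],np.arctan2(*R.from_quat(s['tcp_rot']).as_matrix()[[1,0],1]))"
```

```text
[-7.25045306 -0.08542393  0.65747202] [-0.15742657  1.15860222 -0.04032348] [ 0.54882876 -0.13633687  0.03277744] 0.01138882499394747
```

>>> send_rows(
  translation=[
    [0, -0.07, 0],
    [0, 0, 0],
    [0, 0, 0.05],
    [0, 0, 0],
  ],
  rotation=[
    [0, 0, 0],
    [0, 0, 0],
    [0, 0, 0],
    [0, 0, 0],
  ],
  grip=[10, 10, 10, 10],
)

```text
time: 18.27
eef_pos: [0.5489, -0.1365, 0.0316]
tcp_rot: [0.703, 0.711, 0.0, 0.0]
contact_force: [-1.7, 0.8, -2.6]
opening: 0.269
```

```bash
python3 -c "
from h import *
s=ctrl.get_state();print(s['contact_force'],s['wrist_torque'],s['eef_pos'],np.arctan2(*R.from_quat(s['tcp_rot']).as_matrix()[[1,0],1]))"
```

```text
[-1.7205756   0.7642428  -2.64445553] [-0.03559431  0.30390632 -0.03663348] [ 0.54889414 -0.13649368  0.03161972] 0.01087295185775258
```

Fence contact is flush (almost no yaw moment). Now lower onto the pin.

>>> send_rows(
  translation=[
    [0, -0.01, 0.04],
    [0, 0, 0.03],
    [0, 0, 0],
  ],
  rotation=[
    [0, 0, 0],
    [0, 0, 0],
    [0, 0, 0],
  ],
  grip=[10, 10, 10],
)

```text
time: 18.65
eef_pos: [0.5489, -0.1365, 0.0296]
tcp_rot: [0.703, 0.711, 0.0, 0.0]
contact_force: [0.2, -0.2, -2.9]
opening: 0.269
```

>>> send_rows(
  translation=[
    [0, 0, 0.03],
    [0, 0, 0],
  ],
  rotation=[
    [0, 0, 0],
    [0, 0, 0],
  ],
  grip=[10, 10],
)

```text
time: 18.9
eef_pos: [0.5488, -0.1366, 0.0288]
tcp_rot: [0.703, 0.711, 0.0, 0.0]
contact_force: [0.3, 0.5, -3.0]
opening: 0.267
```

>>> send_rows(
  translation=[
    [0, 0, 0.03],
    [0, 0, 0],
  ],
  rotation=[
    [0, 0, 0],
    [0, 0, 0],
  ],
  grip=[10, 10],
)

```text
time: 19.15
eef_pos: [0.5488, -0.1365, 0.0286]
tcp_rot: [0.703, 0.711, 0.0, 0.0]
contact_force: [-2.5, 1.5, 2.3]
opening: 0.265
```

Pin contact at exactly the predicted height, about 6 N. Hold for 0.5 s, then slide towards -y.

>>> send_rows(
  translation=[
    [0, 0, 0],
    [0, 0, 0],
    [0, 0, 0],
    [0, 0, 0],
    [0, 0, 0],
  ],
  rotation=[
    [0, 0, 0],
    [0, 0, 0],
    [0, 0, 0],
    [0, 0, 0],
    [0, 0, 0],
  ],
  grip=[10, 10, 10, 10, 10],
)

```text
time: 19.77
eef_pos: [0.5489, -0.1365, 0.0285]
tcp_rot: [0.703, 0.711, 0.0, 0.0]
contact_force: [-3.6, 2.4, 5.0]
opening: 0.267
```

>>> send_rows(
  translation=[
    [-0.1, 0, 0],
    [-0.1, 0, 0],
    [-0.1, 0, 0],
    [-0.1, 0, 0],
    [0, 0, 0],
  ],
  rotation=[
    [0, 0, 0],
    [0, 0, 0],
    [0, 0, 0],
    [0, 0, 0],
    [0, 0, 0],
  ],
  grip=[10, 10, 10, 10, 10],
)

```text
time: 20.4
eef_pos: [0.5489, -0.1471, 0.0286]
tcp_rot: [0.703, 0.711, 0.001, -0.001]
contact_force: [-2.8, 6.3, 7.5]
opening: 0.266
```

>>> send_rows(
  translation=[
    [-0.1, 0, -0.02],
    [-0.1, 0, 0],
    [-0.05, 0, 0],
    [0, 0, 0],
  ],
  rotation=[
    [0, 0, 0],
    [0, 0, 0],
    [0, 0, 0],
    [0, 0, 0],
  ],
  grip=[10, 10, 10, 10],
)

```text
time: 20.9
eef_pos: [0.549, -0.1558, 0.0285]
tcp_rot: [0.703, 0.711, 0.0, 0.0]
contact_force: [-1.8, 4.1, 4.9]
opening: 0.264
```

>>> send_rows(
  translation=[
    [-0.05, 0, 0],
    [-0.05, 0, 0],
    [0, 0, 0],
  ],
  rotation=[
    [0, 0, 0],
    [0, 0, 0],
    [0, 0, 0],
  ],
  grip=[10, 10, 10],
)

```text
time: 21.28
eef_pos: [0.549, -0.1596, 0.0284]
tcp_rot: [0.703, 0.711, -0.0, 0.001]
contact_force: [0.1, 2.4, 2.0]
opening: 0.267
```

>>> send_rows(
  translation=[
    [-0.035, 0, 0],
    [0, 0, 0],
  ],
  rotation=[
    [0, 0, 0],
    [0, 0, 0],
  ],
  grip=[10, 10],
)

```text
time: 21.52
eef_pos: [0.5489, -0.1606, 0.0282]
tcp_rot: [0.703, 0.711, -0.0, 0.001]
contact_force: [1.6, 2.0, 0.5]
opening: 0.263
```

>>> send_rows(
  translation=[
    [-0.035, 0, 0],
    [0, 0, 0],
  ],
  rotation=[
    [0, 0, 0],
    [0, 0, 0],
  ],
  grip=[10, 10],
)

```text
time: 21.78
eef_pos: [0.5482, -0.1616, 0.0277]
tcp_rot: [0.703, 0.711, -0.001, -0.0]
contact_force: [0.2, -1.2, -2.2]
opening: 0.266
```

>>> send_rows(
  translation=[
    [-0.035, 0, 0],
    [0, 0, 0],
  ],
  rotation=[
    [0, 0, 0],
    [0, 0, 0],
  ],
  grip=[10, 10],
)

```text
time: 22.02
eef_pos: [0.5481, -0.162, 0.0278]
tcp_rot: [0.703, 0.711, -0.0, -0.001]
contact_force: [-0.3, -0.1, -4.6]
opening: 0.266
```

Force has returned to the bare weight, so the hole is over the pin. Lower gently.

>>> send_rows(
  translation=[
    [0, 0, 0.05],
    [0, 0, 0],
  ],
  rotation=[
    [0, 0, 0],
    [0, 0, 0],
  ],
  grip=[10, 10],
)

```text
time: 22.28
eef_pos: [0.5487, -0.1623, 0.0269]
tcp_rot: [0.703, 0.711, -0.0, 0.0]
contact_force: [-1.1, -1.0, -2.6]
opening: 0.27
```

>>> send_rows(
  translation=[
    [0, 0, 0.05],
    [0, 0, 0],
  ],
  rotation=[
    [0, 0, 0],
    [0, 0, 0],
  ],
  grip=[10, 10],
)

```text
time: 22.52
eef_pos: [0.5489, -0.1626, 0.0255]
tcp_rot: [0.703, 0.711, -0.0, 0.0]
contact_force: [0.4, -2.7, -3.0]
opening: 0.264
```

>>> send_rows(
  translation=[
    [-0.02, 0, 0.05],
    [0, 0, 0.05],
    [0, 0, 0],
  ],
  rotation=[
    [0, 0, 0],
    [0, 0, 0],
    [0, 0, 0],
  ],
  grip=[10, 10, 10],
)

```text
time: 22.9
eef_pos: [0.5488, -0.1628, 0.0222]
tcp_rot: [0.703, 0.711, -0.0, -0.0]
contact_force: [0.3, -1.8, -3.9]
opening: 0.268
```

>>> send_rows(
  translation=[
    [0, 0, 0.05],
    [0, 0, 0.05],
    [0, 0, 0],
  ],
  rotation=[
    [0, 0, 0],
    [0, 0, 0],
    [0, 0, 0],
  ],
  grip=[10, 10, 10],
)

```text
time: 23.28
eef_pos: [0.5488, -0.1628, 0.0193]
tcp_rot: [0.703, 0.711, -0.0, 0.0]
contact_force: [0.3, -2.0, -3.5]
opening: 0.27
```

>>> send_rows(
  translation=[
    [0, 0, 0.05],
    [0, 0, 0.03],
    [0, 0, 0],
  ],
  rotation=[
    [0, 0, 0],
    [0, 0, 0],
    [0, 0, 0],
  ],
  grip=[10, 10, 10],
)

```text
time: 23.65
eef_pos: [0.5488, -0.1628, 0.0169]
tcp_rot: [0.703, 0.711, 0.0, 0.0]
contact_force: [-0.4, -2.3, -3.5]
opening: 0.266
```

Seat expected at TCP z ≈ 0.0145.

>>> send_rows(
  translation=[
    [-0.01, 0, 0.04],
    [0, 0, 0.04],
    [0, 0, 0],
  ],
  rotation=[
    [0, 0, 0],
    [0, 0, 0],
    [0, 0, 0],
  ],
  grip=[10, 10, 10],
)

```text
time: 24.02
eef_pos: [0.5487, -0.1629, 0.0147]
tcp_rot: [0.703, 0.711, 0.0, -0.0]
contact_force: [-0.3, -0.8, -1.1]
opening: 0.265
```

>>> send_rows(
  translation=[
    [0, 0, 0.03],
    [0, 0, 0],
  ],
  rotation=[
    [0, 0, 0],
    [0, 0, 0],
  ],
  grip=[10, 10],
)

```text
time: 24.28
eef_pos: [0.5487, -0.1629, 0.0147]
tcp_rot: [0.703, 0.711, -0.0, -0.001]
contact_force: [-5.3, 1.1, 5.1]
opening: 0.263
```

Seated: 14 mm below the pin-rest height, stops on the board. Ease off and release with a small opening, then lift.

>>> send_rows(
  translation=[
    [0, 0, -0.02],
    [0, 0, 0],
    [0, 0, 0],
    [0, 0, 0],
    [0, 0, 0],
  ],
  rotation=[
    [0, 0, 0],
    [0, 0, 0],
    [0, 0, 0],
    [0, 0, 0],
    [0, 0, 0],
  ],
  grip=[10, 28, 36, 46, 46],
)

```text
time: 24.9
eef_pos: [0.5489, -0.163, 0.0143]
tcp_rot: [0.703, 0.711, 0.0, 0.0]
contact_force: [0.6, 0.8, 0.6]
opening: 0.539
```

>>> send_rows(
  translation=[
    [0, 0, 0],
    [0, 0, -0.3],
    [0, 0, -0.7],
    [0, 0, -1],
    [0, 0, -1],
  ],
  rotation=[
    [0, 0, 0],
    [0, 0, 0],
    [0, 0, 0],
    [0, 0, 0],
    [0, 0, 0],
  ],
  grip=[46, 46, 46, 46, 46],
)

```text
time: 25.52
eef_pos: [0.5488, -0.1631, 0.1058]
tcp_rot: [0.703, 0.711, 0.0, 0.0]
contact_force: [0.7, -0.9, -1.0]
opening: 0.54
```

>>> send_rows(
  translation=[
    [0, 0, -1],
    [0, 0, -1],
    [-1, 0, -1],
    [-1, 0, 0],
    [0, 0, 0],
  ],
  rotation=[
    [0, 0, 0],
    [0, 0, 0],
    [0, 0, 0],
    [0, 0, 0],
    [0, 0, 0],
  ],
  grip=[46, 46, 46, 46, 46],
)

```text
time: 26.15
eef_pos: [0.5496, -0.2247, 0.1956]
tcp_rot: [0.704, 0.71, 0.0, 0.001]
contact_force: [0.0, 0.4, 0.6]
opening: 0.534
```

Run:
```python
from h import *
a=snap('scene','s4');b=snap('side','d4')
cv2.imwrite('pics/c9.png',np.hstack([cv2.resize(a[150:290,130:310],(400,311),interpolation=cv2.INTER_CUBIC),cv2.resize(b[245:475,300:540],(400,383),interpolation=cv2.INTER_CUBIC)[:311]]))
```

```text
(no output)
```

View pics/c9.png

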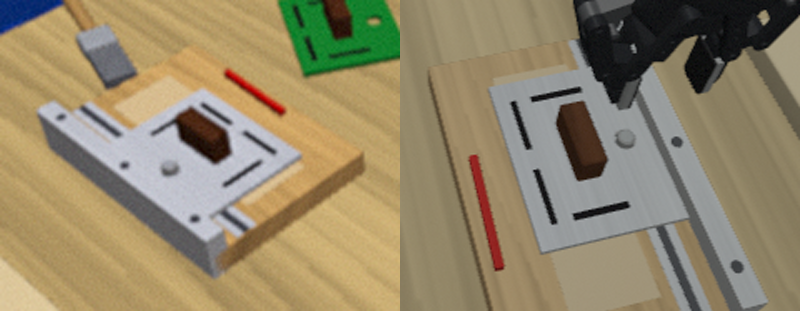

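The template lies flat on the board with the pin standing through its hole (scene crop (170,168), side crop (625,138)). Its edge is along the fence, the gripper is clear, and the pencil and brush have not moved. Handing in.

```bash
python3 -c "
from h import *
s=ctrl.get_state();print(s['time'],s['contact_force'].round(1));ticket.sign_off()"
```

```text
26.25 [0.8 0.7 0.4]
the job is handed in; nothing more can be done
```

The job is done and handed in at 26 s. The template lies flat on the jig board with its hole over the pin, and the gripper is open and clear. I got no verdict from the hand-in.

**What I did:** I gripped the aluminium template by its wooden grip and brought its edge to light contact with the fence (about 7 N). I rested it on the pin about 25 mm from the hole for more than 0.5 s. Then I slid it along the fence until the vertical force fell back to the bare weight, lowered it 14 mm to the board and released it.

**Last checks:**
- **Seating:** the seated height was 13.8 mm below the pin-rest height, which matches the pin's 14 mm.
- **Forces:** the highest vertical force on the pin was about 11 N by my estimate.
- **Pictures:** the last ones show the pin through the hole, the edge along the fence, and the pencil and brush where they were. I did not re-check the other bystanders in the final picture.

**What failed or disagreed:**
- **First grasp missed:** the fingertips stood about 29–36 mm behind the reported TCP, so the jaws closed at the top of the grip. Nothing moved, and the second grasp, placed lower, held.
- **Pin position:** the first camera estimates of the pin's place along the track differed by about 4 mm. I settled it by feel during the slide.

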